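# Electrode stand from under the packs

## Robot

A 6-joint arm with a two-finger parallel gripper is mounted at the origin on the work surface. World frame = base frame: x ahead of the robot, y to its left, z up, the work surface at z = 0. Lengths are in mm, angles in rad, forces in N, time in s.
With the tool pointing down it reaches from about 275 to 750 mm from the base axis. Payload 10.2 kg.
Tool frame: the origin (TCP) lies midway between the tips of the shut fingers; the grasp point (between the pads) lies 19 mm behind it; z points along the fingers, y is the line along which they close (so a half turn about z gives the same grasp; the last joint's range is limited). The gripper opens to 85 mm and grips with 20 to 120 N. Pads are 22 mm wide; open, the fingers measure 114 mm over their backs; the gripper's body (76 mm by 85 mm) begins 54 mm behind the grasp point. The pads swing forward as they close: fully open they stand 13 mm farther back than shut.
Start: joints at [-0.223, 0.313, 1.498, -0, 1.331, -0.223], TCP at [525.006, -0.013, 231.294] pointing down, gripper open.
Joint ranges: [-2.94, 2.94], [-0.97, 2.17], [0.19, 2.56], [-1.23, 4.37], [0.02, 3.11], [-2.88, 2.88]. Speed limits (rad/s): [2.39, 2.39, 3.01, 3.14, 3.14, 3.14].

## Interface

Orientations are given as a unit quaternion [w, x, y, z].
In Python, from rig import sense, capture, finish_job, find_in, place_of gives the robot as it stands. The module is installed in compiled form; this text tells all that it offers.
- The arm moves only by the shell command python3 -m jog 'ROWS' [FORCE]. ROWS is JSON, a list of rows, each an object of numbers: "tx", "ty", "tz": the shift along the tool's x, y, z in mm; "ax", "ay", "az": the turn, a rotation vector about the tool's x, y, z in rad; "jaw": the closure, from -1 (fully open) to 1 (shut), so that 0 is half open. In form: [{"tx": .., "ty": .., "tz": .., "ax": .., "ay": .., "az": .., "jaw": ..}, ...]. A call has 1 to 5 rows; each row shifts and turns the commanded pose from where the row before left it, along the tool's axes as they then stand; what a row does not reach is not made up. A row lasts 1/8 s, in which the tool goes at most 62.5 mm and 10.7 degrees, less where a joint would pass 70% of its speed; a pose out of reach is approached as far as the arm can. A call with a gripper value outside its range is refused whole. The fingers move at their own pace and stop on an object; FORCE is the grip in N (left out, the last holds). Time passes only in rows, so rows that do not move let the fingers close. It gives the time, the measured TCP pose, the force, the opening and the grip force at its end, in the units of the state.
- sense(): the state, without advancing time (a new reading comes with each control period).
- capture(name): name is "scene" or "side" or "wrist"; returns a dict with "color" (480x640x3 uint8, red, green, blue), "depth" (480x640 float32, mm along the optical axis (not along the pixel's ray), 0 where there is no reading), "fx", "fy", "cx", "cy" (pixels), "camera_from_world" (4x4, takes a point from world to camera coordinates); the wrist camera has in their place "mount" (4x4, takes a point from camera to tool coordinates, whose origin is the TCP and whose axes are the flange's). Camera axes: x right, y up, looking along -z (the intrinsics and any distortion apply to the point x, -y, -z); pixel columns grow to the right and rows downward; lengths in mm; the calibration is good to about 2 mm. A picture is of the moment at which its call begins: read the wrist's pose just before it.
- finish_job(): hands the job in; it is judged then, once.
Trained networks look in the newest picture that a camera, given by its name, has taken for a name from the list of things; names that differ only in an ending like _2 or _b are one class to them, and where a whole thing is asked for, a point or a joint stands for the part that bears it (a point fixed in the world has none). Each returns a list of dicts, best first, with "conf" (0 to 1); they miss things now and then, are a little off and sometimes report something else, mostly with a low value. They report only what shows in the picture. A call takes as long as a camera call. They do not tell look-alikes from the thing itself.
- find_in(query, camera): "centre" ([column, row] in pixels, amid what is visible of it).
- place_of(query, camera): "centre" ([column, row] in pixels: a listed point, or the origin of a listed thing).
The state is a dict: "time_s": time; "joints": joint angles; "dq": joint speeds; "tau": joint torques, N m; "eef_pos": TCP position; "ee_rot": TCP orientation; "force": force on the tool from outside, world axes, zero at the start; "wrist_torque": the same for the moment, N m; "grip_width": opening from 0.0 (shut) to 1.0 (fully open); "grip_force": force on a finger pad.
Only numpy, scipy, OpenCV 4.12 (cv2) and the standard library are available. Lean on these libraries where they do the work, as an engineer would, in place of code of your own. Each camera call takes 0.05 s, during which the arm holds its last target. There are 200 camera calls.

## Task

Get the electrode stand ready for use: carefully draw its base plate straight out under the front rail from beneath the pile of packs, until the whole plate is on the open bench in front of the rail, leaving the pile standing in order behind the rail. Then take the suction electrode with the blue bulb from the drying block and set it bulb down in the stand's ring, upright, so that its cup faces straight up, and let go. Do not unstack or shove the packs, and leave the other electrodes, the limb clamps and the spray bottle where they are.

Things in the scene. Friction and masses are not known exactly. Their poses are not given: they have to be found in the camera images.
- stand: Loose electrode stand, 0.3 kg: flat green plate 205 (x) x 70 (y) x 6 mm; near its -x end an upright white ring, 36 mm outside, 28 inside, 34 high (top 40 above the bench), axis at x = -72.5 mm. Origin: middle of the plate's underside. The ring stands on open bench and can be pinched across y from above (fingertips above the 6 mm plate); the +x end, 80 to 100 mm, reaches under the packs.
- stand_ring (a point): Centre of the ring's open top, 40 mm above the bench; axes as the stand's. An electrode seated there has its origin (lowest point of the bulb) 7 mm below this point.
- stand_rear (a point): Middle of the lower edge of the plate at its far (+x) end, the end under the packs, 175 mm from the ring's axis.
- rail: Low fixed rail of polished steel round the supply corner: front bar along y, 260 mm long, 9 thick, axis 16 mm above the bench; side returns to +x. Origin: on the bench below the bar's middle; +x points to the packs, the stand is drawn along -x. The packs ride up to 12 mm until the lowest meets the bar, which holds the pile while the plate slides out and the pile sinks 6 mm. Pulling takes 3 to 8 N.
- pack_low: Lowest pack, white carton with a blue band, 72 (x) x 116 (y) x 46 mm, about 0.18 kg, lying on the stand's plate just behind the rail's front bar. Origin: centre of its underside, z up.
- pack_mid: Middle pack, white carton with a green band, 68 x 110 x 44 mm, about 0.15 kg, lying loose on the lowest pack. Origin: centre of its underside.
- pack_top: Top pack, white carton with an orange band, 64 x 100 x 42 mm, about 0.11 kg, lying loose on the middle pack; the top of the pile is 138 mm above the bench at the start. Origin: centre of its underside.
- electrode: The suction electrode to use, loose, 0.06 kg, 58 mm tall: round blue bulb of 36 mm diameter, thin neck with a short brass stud, then an open steel cup of 30 mm diameter, its straight wall 48 to 58 mm above the origin, to pinch from above. Origin: lowest point of the bulb; z runs up from bulb to cup. It starts upright in one well of the drying block, bulb down.
- block: Fixed grey drying block 70 (x) x 230 (y) x 34 mm with three wells of 28 mm diameter in a row along y, 75 mm apart, one electrode standing in each. Origin: centre of its underside.
- spare_a: Another suction electrode of the same size, with black bulb, in the drying block. Leave it.
- spare_b: Another suction electrode of the same size, with black bulb, in the drying block. Leave it.
- clamp_red: Red limb clamp, 95 x 35 x 26 mm, lying loose on the bench. Leave it.
- clamp_yellow: Yellow limb clamp, 95 x 35 x 26 mm, lying loose on the bench. Leave it.
- spray: White and blue spray bottle, 60 mm diameter, 157 mm tall, standing on the bench. Leave it.
Not all that is in view belongs to the job. What is shaped like the stand but yellow is not meant.

How it is judged (in metres and radians):
On the way, in this order (a step that is already met when the one before it is completed fails the run):
1. the stand is drawn fully out in front of the rail and lies flat, the pile standing behind the rail (x of stand_rear in the frame of rail below -0.005 m and angle between stand's own z axis and vertical below 0.05 rad and height (world z) of each of stand, pack_low below 0.004 m and angle between each of pack_low, pack_top's own z axis and vertical below 0.06 rad), for 0.2 s.
2. the blue electrode sits upright in the stand's ring (distance between electrode and stand_ring below 0.013 m and z of electrode in the frame of stand below 0.037 m and angle between electrode's own z axis and vertical below 0.15 rad), for 0.2 s.
At the end, for the whole second after the job is handed in: Stand flat, wholly in front of the rail's bar; packs piled in order on the bench behind it, level to 0.06 rad, each centred to 20 mm on the one below, lowest moved under 30 mm; blue electrode bulb down in the ring, within 4 mm of its axis, 4-10 mm below its top, upright to 0.15 rad; all at rest (all of step 1 and linear speed of each of stand, electrode below 0.01 m/s and angle between pack_mid's own z axis and vertical below 0.06 rad and horizontal distance between pack_mid and pack_low below 0.02 m and horizontal distance between pack_top and pack_mid below 0.02 m and distance of pack_low from where it was at the start of the episode below 0.03 m and x of electrode in the frame of stand_ring between -0.004 and 0.004 m and y of electrode in the frame of stand_ring between -0.004 and 0.004 m and z of electrode in the frame of stand_ring between -0.01 and -0.004 m and angle between electrode's own z axis and vertical below 0.15 rad); the robot touches nothing.
It fails at once if a pack falls, is lifted off or is shoved away (angle between any of pack_low, pack_mid, pack_top's own z axis and vertical above 0.35 rad or distance of any of pack_low, pack_mid, pack_top from where it was at the start of the episode above 0.05 m).
It fails at once if another electrode is taken or tipped (distance of any of spare_a, spare_b from where it was at the start of the episode above 0.02 m or angle between any of spare_a, spare_b's own z axis and vertical above 0.4 rad).
It fails at once if a limb clamp or the spray bottle is knocked away or over (distance of any of clamp_red, clamp_yellow, spray from where it was at the start of the episode above 0.03 m or angle between spray's own z axis and vertical above 0.3 rad).
It also fails if it takes over 64 s, if anything falls off the work surface, if the arm or the gripper's body presses on something with over 40 N, if the wrist force passes 120 N, or if a joint passes its speed limit or range.

## Working session

There is one attempt and no reset: what is moved stays moved. The work goes in short steps, Python scripts to look and compute and a shell command to move; the robot and the scene stay as the last step left them, time stands still between calls to the robot, and variables do not carry over. Pictures are saved under pics/ and viewed, at most 10 in all, crops included, and the job is handed in when it is done.

```bash
mkdir -p pics; cat > h.py <<'E'
import numpy as np, cv2
from rig import *
from scipy.spatial.transform import Rotation as R
def T_wc(c,s=None):
    if 'camera_from_world' in c: return np.linalg.inv(np.array(c['camera_from_world']))
    M=np.eye(4); q=s['ee_rot']; M[:3,:3]=R.from_quat([q[1],q[2],q[3],q[0]]).as_matrix(); M[:3,3]=s['eef_pos']
    return M@np.array(c['mount'])
def ray(c,T,u,v):
    d=np.array([(u-c['cx'])/c['fx'],-(v-c['cy'])/c['fy'],-1.]); return T[:3,3],T[:3,:3]@d
def onz(c,T,u,v,z):
    o,d=ray(c,T,u,v); return o+d*(z-o[2])/d[2]
def cloud(c,T):
    v,u=np.mgrid[0:480,0:640]; D=c['depth']
    P=np.stack([(u-c['cx'])/c['fx']*D,-(v-c['cy'])/c['fy']*D,-D],-1)
    return P@T[:3,:3].T+T[:3,3]
def save(c,n): cv2.imwrite('pics/'+n,c['color'][:,:,::-1])
E
python3 - <<'E'
from h import *
np.set_printoptions(precision=1,suppress=True)
s=sense(); print(s)
for n in ['scene','side','wrist']:
    c=capture(n); save(c,n+'0.png'); T=T_wc(c,s); W=cloud(c,T)
    print(n,T[:3,3],[k for k in c if k not in('color','depth')])
    for q in ['stand','stand_ring','stand_rear','rail','pack_low','pack_top','electrode','block','spare_a','clamp_red','spray']:
        for r in place_of(q,n)[:4]:
            u,v=r['centre']; ui,vi=int(np.clip(u,0,639)),int(np.clip(v,0,479))
            print(q,round(r['conf'],2),np.array([u,v]),'z0',onz(c,T,u,v,0)[:2],'z40',onz(c,T,u,v,40)[:2],'d',W[vi,ui])
E
```

```text
{'time_s': 0.0, 'joints': array([-0.2,  0.3,  1.5, -0. ,  1.3, -0.2]), 'dq': array([-0., -0.,  0., -0.,  0., -0.]), 'tau': array([ -0. , -41.2, -26. ,  -0. ,   0. ,  -0. ]), 'eef_pos': array([524.7,   0. , 230.7]), 'ee_rot': array([-0. ,  0.7,  0.7, -0. ]), 'force': array([-0.3,  0. ,  0.1]), 'wrist_torque': array([-0.,  0., -0.]), 'grip_force': 0.0, 'grip_width': 0.9976071553332677}
scene [1180.5  211.4 1135.8] ['fx', 'fy', 'cx', 'cy', 'camera_from_world']
stand 0.66 [247.1 286.6] z0 [ 602.6 -168. ] z40 [ 623.  -154.7] d [ 605.3 -166.3    7.8]
stand 0.56 [261.6 159.2] z0 [ 252.7 -290.5] z40 [ 285.4 -272.8] d [ 254.4 -291.2    2.2]
stand_ring 0.76 [275.6 262.2] z0 [ 522.3 -135.7] z40 [ 545.5 -123.4] d [ 540.2 -127.6   30.9]
stand_ring 0.71 [288.2 140.4] z0 [ 168.7 -253.5] z40 [ 204.4 -237.1] d [ 198.1 -240.5   34.2]
stand_ring 0.25 [452.3 311.5] z0 [500.1 258.8] z40 [524.  257.1] d [533.5 255.6  57.3]
stand_rear 0.96 [220.7 169.8] z0 [ 321.7 -370.3] z40 [ 352.  -349.8] d [ 319.2 -373.6   -1. ]
stand_rear 0.73 [201.4 314.7] z0 [ 700.1 -228.5] z40 [ 717. -213.] d [ 698.9 -230.1   -0.1]
[... 2590 characters left out ...]
74 [411.8 354.7] z0 [ 613.2 -159.4] z40 [ 603.8 -134.6] d [ 611.2 -155.6    4.8]
stand_ring 0.87 [357.9 342. ] z0 [ 556.5 -144.5] z40 [ 553.1 -121.2] d [ 554.2 -135.1   16.1]
stand_ring 0.52 [593.5 183.6] z0 [769.8  19.6] z40 [743.6  25.3] d [740.9  26.2  43.3]
rail 0.81 [412.2 366. ] z0 [ 614.5 -173. ] z40 [ 604.9 -146.7] d [ 613.1 -169.8    4.9]
pack_low 0.88 [448.1 383.3] z0 [ 654.2 -194.2] z40 [ 640.4 -165.6] d [ 635.8 -156.2   52.8]
spare_a 0.59 [593.3 185.6] z0 [769.9  17.7] z40 [743.7  23.6] d [740.6  24.7  44.3]
clamp_red 0.15 [450.5 383.3] z0 [ 656.8 -194.2] z40 [ 642.7 -165.6] d [ 636.3 -153.5   56.6]
spray 0.73 [593.9 181.9] z0 [769.9  21.1] z40 [743.6  26.7] d [741.6  27.6  41.7]
```

```bash
python3 -c "
import cv2,numpy as np
a=cv2.imread('pics/scene0.png');b=cv2.imread('pics/side0.png');print(a.shape)"
```

```text
(480, 640, 3)
```

View pics/scene0.png

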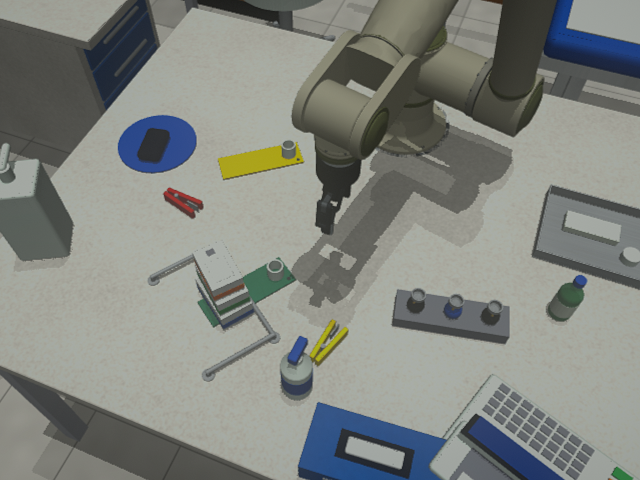

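View pics/side0.png

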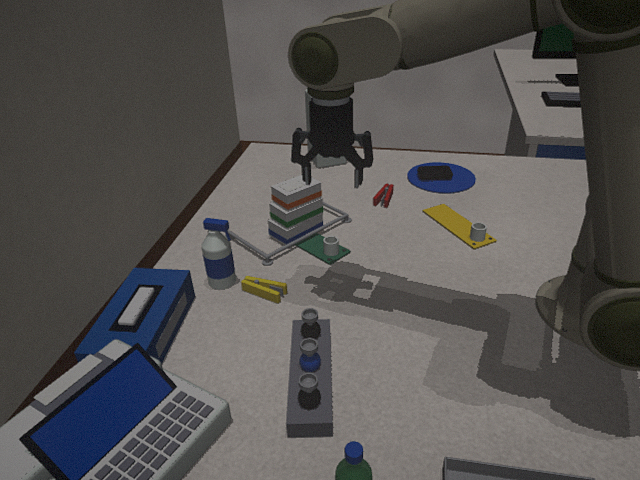

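The scene view shows the green stand with its ring at (275,268), and the pile behind the rail bar at about (240,290). The yellow look-alike is at (260,160), and the block with the blue electrode in its middle well is at (455,308). The side view agrees, with the ring at (330,245) and the blue bulb at (310,355). I'm moving above the ring with the jaws across the stand's y.

```bash
python3 -m jog '[{"tx":-45,"ty":10},{"tx":-45,"ty":10},{"tx":-34,"ty":7},{"az":-0.18},{"az":-0.18}]'; python3 -m jog '[{"az":-0.18},{"az":-0.18},{"az":-0.18},{"az":-0.06},{}]'
python3 - <<'E'
from h import *
np.set_printoptions(precision=1,suppress=True)
s=sense(); print(s['eef_pos'],s['ee_rot'],s['time_s'])
for n in ['wrist','scene','side']:
    c=capture(n); T=T_wc(c,s); W=cloud(c,T); save(c,n+'1.png')
    hsv=cv2.cvtColor(c['color'],cv2.COLOR_RGB2HSV)
    g=(hsv[...,0]>60)&(hsv[...,0]<90)&(hsv[...,1]>110)&(W[...,2]<12)&(W[...,2]>0)&(c['depth']>0)&(abs(W[...,0]-600)<130)&(abs(W[...,1]+150)<130)
    P=W[g][:,:2].astype(np.float32)
    if len(P)>30: 
        r=cv2.minAreaRect(P); print(n,len(P),r,cv2.boxPoints(r).tolist())
    # ring
    m=(W[...,2]>25)&(W[...,2]<46)&(np.hypot(W[...,0]-552,W[...,1]+125)<30)&(c['depth']>0)
    P=W[m][:,:2].astype(np.float32)
    if len(P)>5: print(' ring',len(P),cv2.minEnclosingCircle(P),P.mean(0))
    for q in ['stand_ring','stand_rear','stand','rail']:
        for r in place_of(q,n)[:2]:
            u,v=r['centre']; print(q,round(r['conf'],2),np.array([u,v]),onz(c,T,u,v,0)[:2],onz(c,T,u,v,40)[:2])
E
```

```text
[525.   -0.  231.3] [-0.   0.7  0.7  0. ] 1.8
wrist 4039 ((576.9609375, -135.77462768554688), (67.9955825805664, 105.70769500732422), 55.30681228637695) [[514.1529541015625, -133.64456176757812], [601.0670166015625, -193.81146240234375], [639.7689208984375, -137.90469360351562], [552.8548583984375, -77.73779296875]]
 ring 903 ((552.9990234375, -120.68291473388672), 18.40027618408203) [ 553.1 -119.4]
stand_ring 0.76 [357.7 339.5] [ 556.9 -142.1] [ 553.5 -119.1]
stand 0.78 [409.6 355.2] [ 611.7 -160.6] [ 602.5 -135.6]
rail 0.75 [413.3 362.2] [ 616.1 -169. ] [ 606.4 -143.1]
rail 0.35 [459.  415.6] [ 670.6 -236.4] [ 655.1 -203.3]
 ring 174 ((555.366943359375, -121.48072814941406), 19.31622314453125) [ 555.7 -120.6]
stand_ring 0.86 [284.6 145.5] [ 188.6 -255.1] [ 223.5 -238.7]
stand_ring 0.74 [275.4 265.5] [ 530.5 -132.6] [ 553.4 -120.5]
stand_rear 0.75 [223.  169.1] [ 317.6 -366. ] [ 348.  -345.7]
stand_rear 0.55 [205.7 316.9] [ 701.4 -217.7] [ 718.3 -202.6]
stand 0.68 [242.4 291.4] [ 617.2 -172.4] [ 637.1 -158.9]
rail 0.64 [241.9 290.1] [ 614.7 -174.8] [ 634.6 -161.2]
 ring 177 ((553.396484375, -119.4560546875), 19.33837127685547) [ 553.7 -118.4]
stand_ring 0.72 [480.5 220.7] [ 200.4 -322.2] [ 210.3 -254.1]
stand_ring 0.65 [330.5 235.4] [ 568.5 -198.3] [ 556.8 -137.5]
stand_rear 0.94 [433.2 209.4] [ 320.  -363.6] [ 322.9 -293.1]
stand 0.97 [458.2 229.7] [ 257.7 -270.2] [ 264.2 -205.2]
stand 0.87 [309.2 242.2] [ 614.4 -160.9] [ 600.  -102.3]
rail 0.72 [306.2 240.2] [ 623.6 -168.5] [ 608.6 -109.4]schema error: expected keys tx, ty, tz, ax, ay, az, jaw
schema error: expected keys tx, ty, tz, ax, ay, az, jaw
```

View pics/wrist1.png

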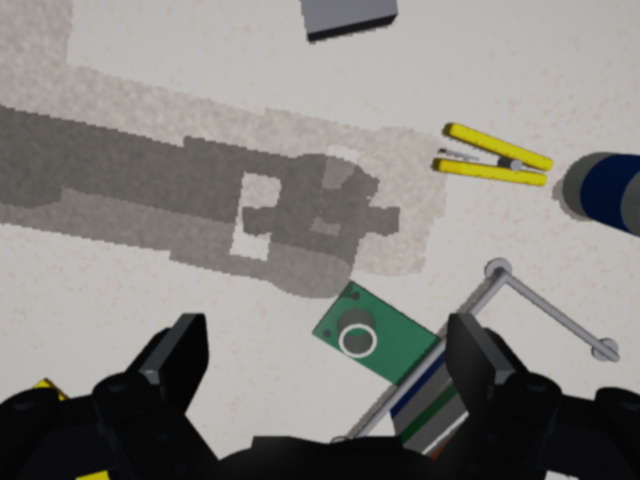

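The wrist view shows the ring's top at (357,340), the plate running under the bar with its posts at (498,268) and (343,440), and the yellow clamp clear of the pull path. Nothing moved because every row needs all the keys.

```bash
python3 -m jog '[{"tx":-40,"ty":10,"tz":0,"ax":0,"ay":0,"az":0,"jaw":-1},{"tx":-40,"ty":10,"tz":0,"ax":0,"ay":0,"az":0,"jaw":-1},{"tx":-40,"ty":8.5,"tz":0,"ax":0,"ay":0,"az":0,"jaw":-1},{"tx":0,"ty":0,"tz":0,"ax":0,"ay":0,"az":-0.18,"jaw":-1},{"tx":0,"ty":0,"tz":0,"ax":0,"ay":0,"az":-0.18,"jaw":-1}]'; python3 -m jog '[{"tx":0,"ty":0,"tz":30,"ax":0,"ay":0,"az":-0.18,"jaw":-1},{"tx":0,"ty":0,"tz":30,"ax":0,"ay":0,"az":-0.18,"jaw":-1},{"tx":0,"ty":0,"tz":30,"ax":0,"ay":0,"az":-0.18,"jaw":-1},{"tx":0,"ty":0,"tz":0,"ax":0,"ay":0,"az":-0.065,"jaw":-1},{"tx":0,"ty":0,"tz":0,"ax":0,"ay":0,"az":0,"jaw":-1}]'
python3 - <<'E'
from h import *
np.set_printoptions(precision=2,suppress=True)
s=sense(); q=s['ee_rot']; M=R.from_quat([q[1],q[2],q[3],q[0]]).as_matrix()
print(s['eef_pos'],M,s['time_s'],s['joints'])
c=capture('wrist'); T=T_wc(c,s); W=cloud(c,T); save(c,'wrist2.png')
m=(W[...,2]>30)&(W[...,2]<46)&(np.hypot(W[...,0]-552,W[...,1]+122)<26)&(c['depth']>0)
P=W[m][:,:2].astype(np.float32)
if len(P)>5: print(' ring',len(P),cv2.minEnclosingCircle(P),P.mean(0))
for qn in ['stand_ring','rail']:
    for r in place_of(qn,'wrist')[:2]:
        u,v=r['centre']; print(qn,round(r['conf'],2),np.array([u,v]),onz(c,T,u,v,0)[:2],onz(c,T,u,v,40)[:2])
E
```

```text
time_s: 3.18
eef_pos: [553.5, -120.5, 231.1]
ee_rot: [-0.0, 0.567, 0.824, -0.0]
force: [0.1, 0.1, 0.4]
grip_width: 0.999
grip_force: 0.0
time_s: 3.8
eef_pos: [553.6, -120.0, 141.2]
ee_rot: [-0.0, 0.299, 0.954, 0.0]
force: [0.8, -0.8, 0.3]
grip_width: 0.998
grip_force: 0.0
[ 553.56 -120.04  141.21] [[-0.82  0.57 -0.  ]
 [ 0.57  0.82  0.  ]
 [ 0.   -0.   -1.  ]] 3.8 [-0.42  0.49  1.49  0.    1.16 -1.38]
 ring 1302 ((553.48388671875, -120.78380584716797), 18.120546340942383) [ 553.26 -120.54]
stand_ring 0.81 [326.2 245.5] [ 563.87 -127.67] [ 554.01 -120.76]
rail 0.56 [316.2 326.9] [ 613.82 -171.91] [ 596.92 -158.76]
rail 0.18 [316.  417.5] [ 682.7  -220.74] [ 656.1  -200.72]
```

View pics/wrist2.png

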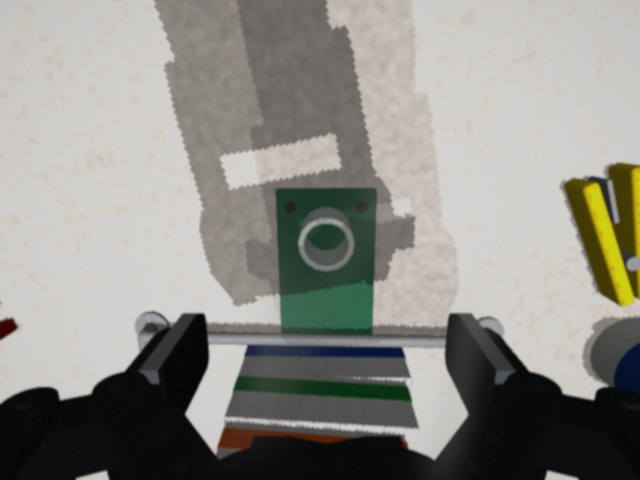

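The plate is square to the bar and the ring is centred in the jaws, at (326,243). I'm descending and gripping.

```bash
python3 -m jog '[{"tx":0,"ty":-0.5,"tz":40,"ax":0,"ay":0,"az":0,"jaw":-1},{"tx":0,"ty":0,"tz":40,"ax":0,"ay":0,"az":0,"jaw":-1},{"tx":0,"ty":0,"tz":30,"ax":0,"ay":0,"az":0,"jaw":-1},{"tx":0,"ty":0,"tz":19,"ax":0,"ay":0,"az":0,"jaw":-1},{"tx":0,"ty":0,"tz":0,"ax":0,"ay":0,"az":0,"jaw":-1}]' 40; python3 -m jog '[{"tx":0,"ty":0,"tz":0,"ax":0,"ay":0,"az":0,"jaw":1},{"tx":0,"ty":0,"tz":0,"ax":0,"ay":0,"az":0,"jaw":1},{"tx":0,"ty":0,"tz":0,"ax":0,"ay":0,"az":0,"jaw":1},{"tx":0,"ty":0,"tz":0,"ax":0,"ay":0,"az":0,"jaw":1},{"tx":0,"ty":0,"tz":0,"ax":0,"ay":0,"az":0,"jaw":1}]' 40;  python3 -m jog '[{"tx":0,"ty":0,"tz":0,"ax":0,"ay":0,"az":0,"jaw":1},{"tx":1,"ty":0,"tz":0,"ax":0,"ay":0,"az":0,"jaw":1},{"tx":2,"ty":0,"tz":0,"ax":0,"ay":0,"az":0,"jaw":1},{"tx":2,"ty":0,"tz":0,"ax":0,"ay":0,"az":0,"jaw":1},{"tx":2,"ty":0,"tz":0,"ax":0,"ay":0,"az":0,"jaw":1}]'
```

```text
time_s: 4.58
eef_pos: [552.7, -120.2, 11.5]
ee_rot: [-0.001, 0.299, 0.954, 0.0]
force: [0.8, -0.1, -0.5]
grip_width: 1.001
grip_force: 0.0
time_s: 5.2
eef_pos: [553.6, -120.6, 13.1]
ee_rot: [0.001, 0.298, 0.954, -0.0]
force: [-1.1, 0.3, 6.3]
grip_width: 0.396
grip_force: 41.2
time_s: 5.82
eef_pos: [549.0, -117.5, 13.1]
ee_rot: [0.003, 0.298, 0.954, -0.0]
force: [6.0, -3.4, 1.0]
grip_width: 0.394
grip_force: 40.6
```

```bash
for i in 1; do python3 -m jog '[{"tx":3,"ty":0,"tz":0,"ax":0,"ay":0,"az":0,"jaw":1},{"tx":3,"ty":0,"tz":0,"ax":0,"ay":0,"az":0,"jaw":1},{"tx":3,"ty":0,"tz":0,"ax":0,"ay":0,"az":0,"jaw":1},{"tx":3,"ty":0,"tz":0,"ax":0,"ay":0,"az":0,"jaw":1},{"tx":3,"ty":0,"tz":0,"ax":0,"ay":0,"az":0,"jaw":1}]'; done
python3 - <<'E'
from h import *
np.set_printoptions(precision=1,suppress=True)
s=sense(); a=[]
for n in ['side','scene']:
    c=capture(n); T=T_wc(c,s); W=cloud(c,T); save(c,n+'3.png'); a.append(c['color'][130:330,150:400] if n=='side' else c['color'][200:400,130:380])
im=np.hstack(a)[:,:,::-1]; cv2.imwrite('pics/c3.png',cv2.resize(im,(800,320)))
E
```

```text
time_s: 6.45
eef_pos: [536.7, -109.0, 13.2]
ee_rot: [0.003, 0.298, 0.954, -0.0]
force: [6.7, -4.3, 0.1]
grip_width: 0.395
grip_force: 40.5
```

View pics/c3.png

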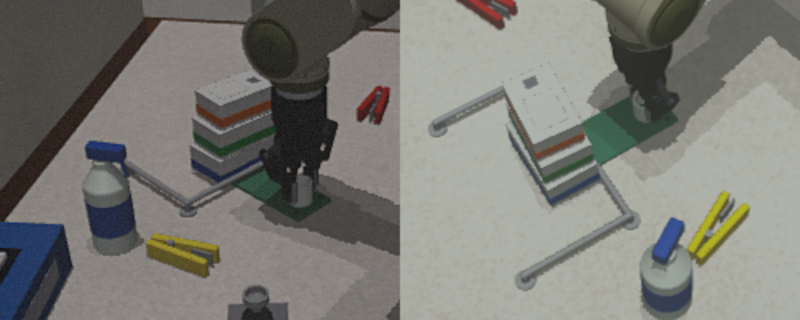

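The pile is standing and held at the bar, the plate is sliding, and the ring is in the fingers at (302,190) in the crop. I'll keep pulling.

```bash
python3 -m jog '[{"tx":3,"ty":0,"tz":0,"ax":0,"ay":0,"az":0,"jaw":1},{"tx":3,"ty":0,"tz":0,"ax":0,"ay":0,"az":0,"jaw":1},{"tx":3,"ty":0,"tz":0,"ax":0,"ay":0,"az":0,"jaw":1},{"tx":3,"ty":0,"tz":0,"ax":0,"ay":0,"az":0,"jaw":1},{"tx":3,"ty":0,"tz":0,"ax":0,"ay":0,"az":0,"jaw":1}]'; python3 -m jog '[{"tx":3,"ty":0,"tz":0,"ax":0,"ay":0,"az":0,"jaw":1},{"tx":3,"ty":0,"tz":0,"ax":0,"ay":0,"az":0,"jaw":1},{"tx":3,"ty":0,"tz":0,"ax":0,"ay":0,"az":0,"jaw":1},{"tx":3,"ty":0,"tz":0,"ax":0,"ay":0,"az":0,"jaw":1},{"tx":3,"ty":0,"tz":0,"ax":0,"ay":0,"az":0,"jaw":1}]'; python3 -m jog '[{"tx":2,"ty":0,"tz":0,"ax":0,"ay":0,"az":0,"jaw":1},{"tx":2,"ty":0,"tz":0,"ax":0,"ay":0,"az":0,"jaw":1},{"tx":2,"ty":0,"tz":0,"ax":0,"ay":0,"az":0,"jaw":1},{"tx":2,"ty":0,"tz":0,"ax":0,"ay":0,"az":0,"jaw":1},{"tx":2,"ty":0,"tz":0,"ax":0,"ay":0,"az":0,"jaw":1}]'; python3 -m jog '[{"tx":2,"ty":0,"tz":0,"ax":0,"ay":0,"az":0,"jaw":1},{"tx":2,"ty":0,"tz":0,"ax":0,"ay":0,"az":0,"jaw":1},{"tx":2,"ty":0,"tz":0,"ax":0,"ay":0,"az":0,"jaw":1},{"tx":2,"ty":0,"tz":0,"ax":0,"ay":0,"az":0,"jaw":1},{"tx":2,"ty":0,"tz":0,"ax":0,"ay":0,"az":0,"jaw":1}]'; python3 -m jog '[{"tx":2,"ty":0,"tz":0,"ax":0,"ay":0,"az":0,"jaw":1},{"tx":2,"ty":0,"tz":0,"ax":0,"ay":0,"az":0,"jaw":1},{"tx":2,"ty":0,"tz":0,"ax":0,"ay":0,"az":0,"jaw":1},{"tx":2,"ty":0,"tz":0,"ax":0,"ay":0,"az":0,"jaw":1},{"tx":2,"ty":0,"tz":0,"ax":0,"ay":0,"az":0,"jaw":1}]'
```

```text
time_s: 7.18
eef_pos: [524.4, -100.4, 13.1]
ee_rot: [0.003, 0.298, 0.954, -0.0]
force: [6.8, -4.4, 0.3]
grip_width: 0.396
grip_force: 40.6
time_s: 7.8
eef_pos: [512.2, -91.9, 13.1]
ee_rot: [0.003, 0.298, 0.954, -0.0]
force: [7.2, -5.2, -0.2]
grip_width: 0.395
grip_force: 40.5
time_s: 8.43
eef_pos: [503.8, -86.1, 13.1]
ee_rot: [0.002, 0.298, 0.954, -0.0]
force: [4.2, -3.9, 2.3]
grip_width: 0.396
grip_force: 40.8
time_s: 9.05
eef_pos: [495.4, -80.2, 13.1]
ee_rot: [0.002, 0.298, 0.954, -0.0]
force: [4.1, -3.3, 3.2]
grip_width: 0.398
grip_force: 40.9
time_s: 9.68
eef_pos: [487.2, -74.5, 13.1]
ee_rot: [0.002, 0.298, 0.954, -0.0]
force: [4.4, -3.3, 3.7]
grip_width: 0.398
grip_force: 40.9
```

```bash
python3 -m jog '[{"tx":2,"ty":0,"tz":0,"ax":0,"ay":0,"az":0,"jaw":1},{"tx":2,"ty":0,"tz":0,"ax":0,"ay":0,"az":0,"jaw":1},{"tx":2,"ty":0,"tz":0,"ax":0,"ay":0,"az":0,"jaw":1},{"tx":2,"ty":0,"tz":0,"ax":0,"ay":0,"az":0,"jaw":1},{"tx":2,"ty":0,"tz":0,"ax":0,"ay":0,"az":0,"jaw":1}]'; python3 -m jog '[{"tx":2,"ty":0,"tz":0,"ax":0,"ay":0,"az":0,"jaw":1},{"tx":2,"ty":0,"tz":0,"ax":0,"ay":0,"az":0,"jaw":1},{"tx":2,"ty":0,"tz":0,"ax":0,"ay":0,"az":0,"jaw":1},{"tx":2,"ty":0,"tz":0,"ax":0,"ay":0,"az":0,"jaw":1},{"tx":2,"ty":0,"tz":0,"ax":0,"ay":0,"az":0,"jaw":1}]'; python3 -m jog '[{"tx":3,"ty":0,"tz":0,"ax":0,"ay":0,"az":0,"jaw":1},{"tx":3,"ty":0,"tz":0,"ax":0,"ay":0,"az":0,"jaw":1},{"tx":4,"ty":0,"tz":0,"ax":0,"ay":0,"az":0,"jaw":1},{"tx":4,"ty":0,"tz":0,"ax":0,"ay":0,"az":0,"jaw":1},{"tx":4,"ty":0,"tz":0,"ax":0,"ay":0,"az":0,"jaw":1}]'; python3 -m jog '[{"tx":3,"ty":0,"tz":0,"ax":0,"ay":0,"az":0,"jaw":1},{"tx":0,"ty":0,"tz":0,"ax":0,"ay":0,"az":0,"jaw":1},{"tx":0,"ty":0,"tz":0,"ax":0,"ay":0,"az":0,"jaw":-1},{"tx":0,"ty":0,"tz":0,"ax":0,"ay":0,"az":0,"jaw":-1},{"tx":0,"ty":0,"tz":0,"ax":0,"ay":0,"az":0,"jaw":-1}]'
python3 - <<'E'
from h import *
np.set_printoptions(precision=1,suppress=True)
s=sense(); a=[]
for n in ['side','scene']:
    c=capture(n); T=T_wc(c,s); W=cloud(c,T); save(c,n+'4.png'); a.append(c['color'][130:330,150:400] if n=='side' else c['color'][200:400,130:380])
im=np.hstack(a)[:,:,::-1]; cv2.imwrite('pics/c4.png',cv2.resize(im,(800,320)))
E
```

```text
time_s: 10.3
eef_pos: [479.0, -68.8, 13.1]
ee_rot: [0.002, 0.298, 0.954, -0.0]
force: [4.7, -2.5, 3.0]
grip_width: 0.395
grip_force: 40.9
time_s: 10.92
eef_pos: [470.7, -63.0, 13.1]
ee_rot: [0.002, 0.298, 0.954, -0.0]
force: [4.8, -2.6, 5.7]
grip_width: 0.397
grip_force: 41.0
time_s: 11.55
eef_pos: [455.9, -52.7, 13.1]
ee_rot: [0.002, 0.298, 0.954, -0.0]
force: [5.2, -3.1, 6.6]
grip_width: 0.396
grip_force: 41.1
time_s: 12.18
eef_pos: [451.8, -50.2, 12.1]
ee_rot: [-0.0, 0.298, 0.954, 0.0]
force: [-0.3, -0.0, -0.4]
grip_width: 0.995
grip_force: 0.0
```

View pics/c4.png

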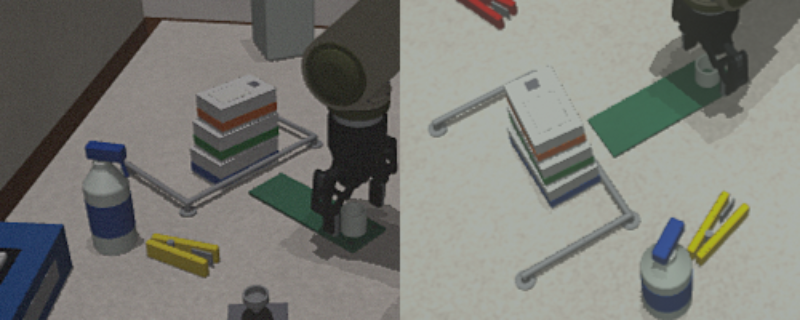

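The plate is fully out, with a visible gap to the bar, and the pile is upright and in order. I'm lifting, measuring the ring, then heading for the block.

```bash
python3 -m jog '[{"tx":0,"ty":0,"tz":-30,"ax":0,"ay":0,"az":0,"jaw":-1},{"tx":0,"ty":0,"tz":-50,"ax":0,"ay":0,"az":0,"jaw":-1},{"tx":0,"ty":0,"tz":-60,"ax":0,"ay":0,"az":0,"jaw":-1},{"tx":0,"ty":0,"tz":-48,"ax":0,"ay":0,"az":0.05,"jaw":-1},{"tx":0,"ty":0,"tz":0,"ax":0,"ay":0,"az":0,"jaw":-1}]'
cat > m.py <<'E'
from h import *
import sys
np.set_printoptions(precision=2,suppress=True)
s=sense(); q=s['ee_rot']; M=R.from_quat([q[1],q[2],q[3],q[0]]).as_matrix()
print(s['eef_pos'],'closing angle',np.arctan2(M[1,1],M[0,1]),s['time_s'])
for n in ['wrist','scene','side']:
    c=capture(n); T=T_wc(c,s); W=cloud(c,T); save(c,n+sys.argv[1]+'.png'); ok=c['depth']>0
    hsv=cv2.cvtColor(c['color'],cv2.COLOR_RGB2HSV)
    g=(hsv[...,0]>60)&(hsv[...,0]<90)&(hsv[...,1]>110)&(W[...,2]<12)&(W[...,2]>0)&ok&(abs(W[...,0]-520)<130)&(abs(W[...,1]+90)<130)
    P=W[g][:,:2].astype(np.float32)
    if len(P)>30: print(n,'plate',len(P),cv2.minAreaRect(P),cv2.boxPoints(cv2.minAreaRect(P)).tolist(),np.median(W[g][:,2]))
    m=(W[...,2]>30)&(W[...,2]<48)&(np.hypot(W[...,0]-452,W[...,1]+50)<30)&ok
    P=W[m][:,:2].astype(np.float32)
    if len(P)>5: print(n,'ring',len(P),cv2.minEnclosingCircle(P),W[m][:,2].max())
    for ex,ey in [(528,254),(515,326),(546,181)]:
        m=(W[...,2]>76)&(W[...,2]<98)&(np.hypot(W[...,0]-ex,W[...,1]-ey)<32)&ok
        P=W[m][:,:2].astype(np.float32)
        if len(P)>5: print(n,'cup',len(P),cv2.minEnclosingCircle(P),W[m][:,2].max())
    for qn in ['stand_ring','electrode','spare_a']:
        for r in place_of(qn,n)[:3]:
            u,v=r['centre']; print(qn,round(r['conf'],2),np.array([u,v]),onz(c,T,u,v,40)[:2],onz(c,T,u,v,27)[:2])
E
python3 m.py 5
```

```text
time_s: 12.9
eef_pos: [453.3, -50.8, 203.3]
ee_rot: [0.003, 0.322, 0.947, -0.0]
force: [-0.0, -0.1, 0.1]
grip_width: 0.998
grip_force: 0.0
[453.34 -50.79 203.3 ] closing angle 0.9148476724517755 12.9
wrist plate 8687 ((512.3740234375, -90.74427795410156), (65.24781799316406, 203.05030822753906), 56.56022644042969) [[409.67706298828125, -62.021339416503906], [579.1155395507812, -173.9142608642578], [615.0709838867188, -119.46721649169922], [445.63250732421875, -7.5742950439453125]] 5.978861040009576
wrist ring 817 ((452.9356994628906, -50.79105758666992), 17.91510772705078) 41.99285735887179
stand_ring 0.57 [325.8 221.2] [453.75 -51.63] [456.25 -53.57]
spare_a 0.74 [335.4 383.9] [ 575.67 -135.05] [ 583.36 -140.54]
scene ring 128 ((454.6246337890625, -50.89739990234375), 19.376171112060547) 44.686531669783335
scene cup 110 ((523.1251831054688, 257.3881530761719), 16.055461883544922) 88.07655764577294
scene cup 114 ((508.8213806152344, 330.06884765625), 16.920963287353516) 89.7435060666021
scene cup 111 ((538.197021484375, 183.3054962158203), 15.436660766601562) 88.99772524785772
stand_
[... 519 characters left out ...]
side cup 179 ((520.9210205078125, 257.0096435546875), 15.957024574279785) 86.70256371711207
side cup 211 ((507.6497802734375, 331.6241455078125), 15.717856407165527) 88.5466295844933
side cup 154 ((536.7395629882812, 184.76287841796875), 16.654924392700195) 87.33592056538066
stand_ring 0.96 [367.5 255.1] [462.42 -70.88] [464.31 -89.29]
stand_ring 0.71 [482.1 223.2] [ 207.34 -242.89] [ 204.06 -264.79]
stand_ring 0.56 [309.4 339.3] [534.09 202.6 ] [537.44 189.73]
electrode 0.67 [312.5 370.5] [513.77 272.75] [516.71 261.31]
spare_a 0.97 [308.7 402. ] [506.48 336.35] [509.27 326.19]
spare_a 0.92 [309.5 337.8] [534.7 198.9] [538.06 185.96]
spare_a 0.7 [311.7 369.5] [515.53 270.83] [518.5  259.35]
```

```bash
python3 -m jog '[{"tx":0,"ty":0,"tz":0,"ax":0,"ay":0,"az":0.178,"jaw":-1},{"tx":0,"ty":0,"tz":0,"ax":0,"ay":0,"az":0.178,"jaw":-1},{"tx":0,"ty":0,"tz":0,"ax":0,"ay":0,"az":0.178,"jaw":-1},{"tx":0,"ty":0,"tz":0,"ax":0,"ay":0,"az":0.178,"jaw":-1},{"tx":38,"ty":16,"tz":0,"ax":0,"ay":0,"az":0,"jaw":-1}]'; python3 -m jog '[{"tx":50,"ty":23,"tz":0,"ax":0,"ay":0,"az":0,"jaw":-1},{"tx":50,"ty":23,"tz":0,"ax":0,"ay":0,"az":0,"jaw":-1},{"tx":50,"ty":23,"tz":0,"ax":0,"ay":0,"az":0,"jaw":-1},{"tx":50,"ty":23,"tz":0,"ax":0,"ay":0,"az":0,"jaw":-1},{"tx":50,"ty":22,"tz":0,"ax":0,"ay":0,"az":0,"jaw":-1}]';python3 -m jog '[{"tx":0,"ty":0,"tz":0,"ax":0,"ay":0,"az":0,"jaw":-1}]'
python3 m.py 6
```

```text
time_s: 14.12
eef_pos: [460.3, -10.8, 200.3]
ee_rot: [0.0, 0.634, 0.773, -0.0]
force: [-0.0, 1.2, -0.8]
grip_width: 1.001
grip_force: 0.0
time_s: 14.75
eef_pos: [521.6, 259.8, 200.2]
ee_rot: [0.0, 0.632, 0.775, 0.0]
force: [0.6, -1.1, -0.1]
grip_width: 0.996
grip_force: 0.0
time_s: 14.88
eef_pos: [521.1, 260.8, 199.5]
ee_rot: [-0.0, 0.63, 0.776, -0.0]
force: [-0.2, -0.6, 0.1]
grip_width: 0.999
grip_force: 0.0
[521.12 260.79 199.55] closing angle 0.2070020854196391 14.875
wrist cup 800 ((521.6814575195312, 257.9841003417969), 14.917439460754395) 87.45417967195368
wrist cup 791 ((507.2818603515625, 331.20635986328125), 14.886079788208008) 87.04072784664879
wrist cup 846 ((536.0379638671875, 184.4208984375), 15.198695182800293) 86.90805065665646
stand_ring 0.22 [330.7 215.1] [522.71 267.07] [523.41 264.28]
electrode 0.65 [325.8 224.5] [520.55 259.08] [521.16 255.95]
spare_a 0.92 [329.5 122.6] [507.84 333.04] [507.9  333.08]
spare_a 0.58 [328.7 309.9] [537.56 189.14] [538.9  182.99]
scene ring 124 ((454.39208984375, -50.33356857299805), 19.39105796813965) 44.97207886513047
scene cup 115 
[... 718 characters left out ...]
3684
side cup 182 ((523.298583984375, 258.2587585449219), 16.298721313476562) 86.85211132429367
side cup 205 ((508.2005615234375, 331.30859375), 16.053173065185547) 87.0184139317264
side cup 154 ((537.0061645507812, 184.55355834960938), 15.78204345703125) 86.81881236006143
stand_ring 0.87 [478.1 221.6] [ 216.26 -249.03] [ 213.16 -271.06]
stand_ring 0.61 [365.8 258. ] [464.8  -59.43] [466.74 -77.61]
electrode 0.96 [311.5 371.7] [514.88 275.56] [517.83 264.17]
electrode 0.22 [313.5 376.3] [509.61 284.66] [512.46 273.45]
spare_a 0.88 [310.2 338.1] [533.31 199.44] [536.64 186.51]
spare_a 0.75 [306.4 404.6] [508.95 341.73] [511.79 331.69]
spare_a 0.56 [219.8 283.3] [749.84  73.57] [757.56  58.09]
```

View pics/wrist6.png

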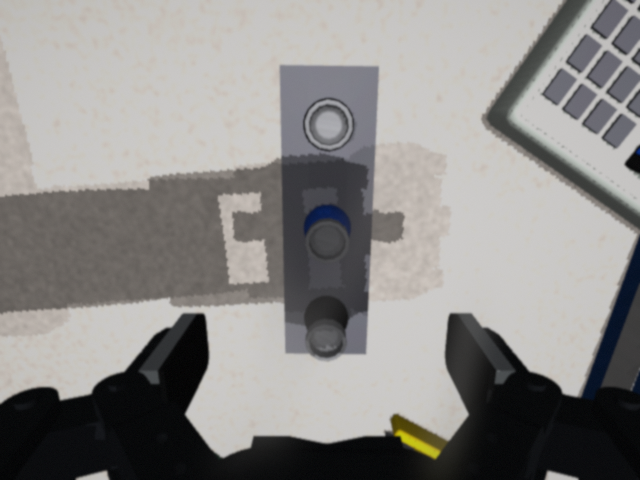

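The wrist view shows the blue electrode's cup at (327,240) between the two black ones, with the jaws closing across the block's x. I'm descending to pinch the cup wall.

```bash
python3 -m jog '[{"tx":-3,"ty":0,"tz":30,"ax":0,"ay":0,"az":0,"jaw":-1},{"tx":0,"ty":0,"tz":40,"ax":0,"ay":0,"az":0,"jaw":-1},{"tx":0,"ty":0,"tz":40,"ax":0,"ay":0,"az":0,"jaw":-1},{"tx":0,"ty":0,"tz":24.5,"ax":0,"ay":0,"az":0,"jaw":-1},{"tx":0,"ty":0,"tz":0,"ax":0,"ay":0,"az":0,"jaw":-1}]' 25; python3 -m jog '[{"tx":0,"ty":0,"tz":0,"ax":0,"ay":0,"az":0,"jaw":0},{"tx":0,"ty":0,"tz":0,"ax":0,"ay":0,"az":0,"jaw":0},{"tx":0,"ty":0,"tz":0,"ax":0,"ay":0,"az":0,"jaw":1},{"tx":0,"ty":0,"tz":0,"ax":0,"ay":0,"az":0,"jaw":1},{"tx":0,"ty":0,"tz":0,"ax":0,"ay":0,"az":0,"jaw":1}]' 25; python3 -m jog '[{"tx":0,"ty":0,"tz":0,"ax":0,"ay":0,"az":0,"jaw":1},{"tx":0,"ty":0,"tz":-10,"ax":0,"ay":0,"az":0,"jaw":1},{"tx":0,"ty":0,"tz":-20,"ax":0,"ay":0,"az":0,"jaw":1},{"tx":0,"ty":0,"tz":-30,"ax":0,"ay":0,"az":0,"jaw":1},{"tx":0,"ty":0,"tz":0,"ax":0,"ay":0,"az":0,"jaw":1}]'
```

```text
time_s: 16.1
eef_pos: [521.1, 254.7, 64.4]
ee_rot: [-0.001, 0.632, 0.775, -0.001]
force: [-0.2, -0.1, -0.0]
grip_width: 1.003
grip_force: 0.0
time_s: 16.73
eef_pos: [522.4, 255.1, 66.5]
ee_rot: [0.0, 0.632, 0.775, 0.001]
force: [-0.2, -0.8, 5.6]
grip_width: 0.34
grip_force: 24.6
time_s: 17.35
eef_pos: [522.9, 255.2, 127.9]
ee_rot: [0.001, 0.632, 0.775, 0.002]
force: [0.2, -0.9, -0.5]
grip_width: 0.342
grip_force: 24.8
```

```bash
python3 - <<'E'
from h import *
s=sense(); print(s['eef_pos'],s['grip_width'])
a=[]
for n in ['side','scene']:
    c=capture(n); a.append(c['color'][280:440,230:430] if n=='side' else c['color'][220:380,360:560])
cv2.imwrite('pics/c7.png',cv2.resize(np.hstack(a)[:,:,::-1],(800,320)))
E
```

```text
[522.85622645 255.2466884  127.93147886] 0.3416014380848585
```

View pics/c7.png

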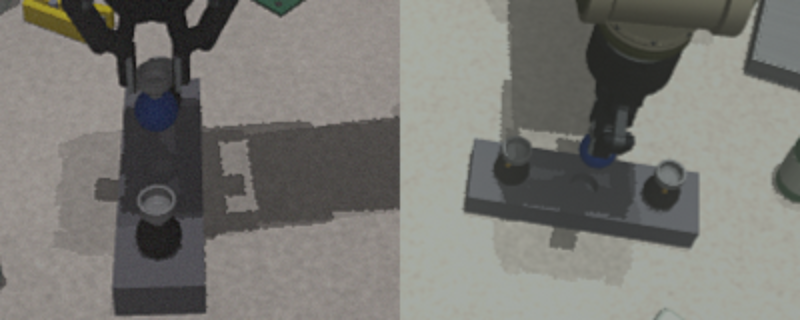

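The electrode is held upright: the bulb is at (157,110) in the side crop, its well is empty and the spares are undisturbed. I'll measure its offset in the hand by fitting the bulb.

```bash
cat > b.py <<'E'
from h import *
from scipy.optimize import least_squares
np.set_printoptions(precision=2,suppress=True)
s=sense(); e=np.array(s['eef_pos']); q=s['ee_rot']; M=R.from_quat([q[1],q[2],q[3],q[0]]).as_matrix()
print(e,'closing',np.arctan2(M[1,1],M[0,1]),'tilt',np.arccos(-M[2,2]),s['time_s'])
for n in ['side','scene','wrist']:
    c=capture(n); T=T_wc(c,s); W=cloud(c,T)
    hsv=cv2.cvtColor(c['color'],cv2.COLOR_RGB2HSV)
    m=(hsv[...,0]>105)&(hsv[...,0]<130)&(hsv[...,1]>120)&(c['depth']>0)&(np.linalg.norm(W-(e-[0,0,20]),axis=-1)<45)
    P=W[m]
    if len(P)<15: print(n,len(P)); continue
    f=least_squares(lambda x:np.linalg.norm(P-x,axis=1)-18,P.mean(0)-[0,0,5],loss='soft_l1')
    # rim: points above
    print(n,len(P),'bulb',f.x,'rel tool',M.T@(f.x-e),'rms',np.sqrt(np.mean(f.fun**2)))
E
python3 b.py
```

```text
[521.6  254.87 125.26] closing 0.20300377466930258 tilt 0.0009230902561833685 17.45
side 204 bulb [521.32 256.35 102.85] rel tool [ 1.5   0.04 22.42] rms 1.0924440745080695
scene 24 bulb [519.67 257.3  113.13] rel tool [ 2.77 -1.39 12.14] rms 1.437676750314014
wrist 2639 bulb [521.06 257.36 103.53] rel tool [ 2.55 -0.01 21.74] rms 0.7752431526870868
```

```bash
python3 -m jog '[{"tx":0,"ty":0,"tz":-30,"ax":0,"ay":0,"az":0,"jaw":1},{"tx":0,"ty":0,"tz":-15,"ax":0,"ay":0,"az":0,"jaw":1},{"tx":-20,"ty":-9,"tz":0,"ax":0,"ay":0,"az":0,"jaw":1},{"tx":-35,"ty":-16,"tz":0,"ax":0,"ay":0,"az":0,"jaw":1},{"tx":-40,"ty":-18,"tz":0,"ax":0,"ay":0,"az":0,"jaw":1}]'; python3 -m jog '[{"tx":-40,"ty":-18,"tz":0,"ax":0,"ay":0,"az":0,"jaw":1},{"tx":-40,"ty":-18,"tz":0,"ax":0,"ay":0,"az":0,"jaw":1},{"tx":-40,"ty":-18,"tz":0,"ax":0,"ay":0,"az":0,"jaw":1},{"tx":-40,"ty":-18,"tz":0,"ax":0,"ay":0,"az":0,"jaw":1},{"tx":-32.5,"ty":-14.5,"tz":0,"ax":0,"ay":0,"az":0,"jaw":1}]';python3 -m jog '[{"tx":0,"ty":0,"tz":0,"ax":0,"ay":0,"az":0,"jaw":1},{"tx":0,"ty":0,"tz":30,"ax":0,"ay":0,"az":0,"jaw":1},{"tx":0,"ty":0,"tz":15,"ax":0,"ay":0,"az":0,"jaw":1},{"tx":0,"ty":0,"tz":0,"ax":0,"ay":0,"az":0,"jaw":1},{"tx":0,"ty":0,"tz":0,"ax":0,"ay":0,"az":0,"jaw":1}]'
python3 b.py; python3 m.py 8 | grep -v -e spare -e cup -e stand_ring -e electrode
```

```text
time_s: 18.23
eef_pos: [498.4, 152.4, 170.2]
ee_rot: [-0.0, 0.631, 0.775, -0.0]
force: [-0.1, 0.4, -0.6]
grip_width: 0.34
grip_force: 24.9
time_s: 18.85
eef_pos: [452.5, -54.1, 170.5]
ee_rot: [-0.0, 0.632, 0.775, -0.0]
force: [0.3, 0.4, -1.5]
grip_width: 0.338
grip_force: 24.9
time_s: 19.48
eef_pos: [453.5, -52.4, 126.3]
ee_rot: [0.0, 0.632, 0.775, 0.0]
force: [0.1, 0.0, -0.5]
grip_width: 0.339
grip_force: 24.9
[453.47 -52.42 126.33] closing 0.20358895229512183 tilt 0.0007913258745225455 19.475
side 125 bulb [453.46 -50.51 103.4 ] rel tool [ 1.88  0.35 22.93] rms 1.504516463197515
scene 6
wrist 2617 bulb [452.95 -49.96 104.65] rel tool [ 2.52 -0.03 21.67] rms 0.8611522783176513
[453.42 -52.69 126.39] closing angle 0.20318274549606366 19.625
wrist plate 10773 ((513.9637451171875, -89.782470703125), (66.41082763671875, 202.53526306152344), 56.39793014526367) [[411.2412109375, -61.39560317993164], [579.93310546875, -173.48300170898438], [616.686279296875, -118.16934204101562], [447.994384765625, -6.081939697265625]] 6.045082199525837
wrist ring 873 ((452.9573974609375, -50.65022659301758), 17.83607292175293) 42.597581274426574
scene ring 127 ((454.47039794921875, -51.299339294433594), 19.327774047851562) 44.4731163044753
side ring 136 ((453.86712646484375, -49.49559783935547), 18.791845321655273) 41.808143398431866
```

```bash
python3 -m jog '[{"tx":-0.3,"ty":0,"tz":25,"ax":0,"ay":0,"az":0,"jaw":1},{"tx":0,"ty":0,"tz":20,"ax":0,"ay":0,"az":0,"jaw":1},{"tx":0,"ty":0,"tz":3,"ax":0,"ay":0,"az":0,"jaw":1},{"tx":0,"ty":0,"tz":2,"ax":0,"ay":0,"az":0,"jaw":1},{"tx":0,"ty":0,"tz":0,"ax":0,"ay":0,"az":0,"jaw":1}]'; python3 -m jog '[{"tx":0,"ty":0,"tz":1,"ax":0,"ay":0,"az":0,"jaw":1},{"tx":0,"ty":0,"tz":1,"ax":0,"ay":0,"az":0,"jaw":1},{"tx":0,"ty":0,"tz":0,"ax":0,"ay":0,"az":0,"jaw":1}]'; python3 b.py
```

```text
time_s: 20.85
eef_pos: [453.5, -53.1, 76.4]
ee_rot: [0.0, 0.632, 0.775, 0.0]
force: [-0.3, -0.1, -0.3]
grip_width: 0.339
grip_force: 24.9
time_s: 21.22
eef_pos: [453.2, -53.0, 73.8]
ee_rot: [0.0, 0.632, 0.775, 0.0]
force: [-0.7, 0.4, -0.5]
grip_width: 0.342
grip_force: 24.9
[453.18 -53.03  73.82] closing 0.20302974380737474 tilt 5.812573593132449e-05 21.225
side 120 bulb [453.42 -51.22  51.12] rel tool [ 1.72  0.6  22.7 ] rms 1.6875018341332881
scene 13
wrist 2650 bulb [452.65 -50.56  52.11] rel tool [ 2.53 -0.02 21.72] rms 0.9571403386629926
```

```bash
python3 -m jog '[{"tx":0,"ty":0,"tz":0.7,"ax":0,"ay":0,"az":0,"jaw":1},{"tx":0,"ty":0,"tz":0,"ax":0,"ay":0,"az":0,"jaw":1}]'; python3 -m jog '[{"tx":0,"ty":0,"tz":0.7,"ax":0,"ay":0,"az":0,"jaw":1},{"tx":0,"ty":0,"tz":0,"ax":0,"ay":0,"az":0,"jaw":1}]'
```

```text
time_s: 21.62
eef_pos: [453.3, -53.1, 73.2]
ee_rot: [0.0, 0.632, 0.775, 0.0]
force: [0.5, 0.0, 1.5]
grip_width: 0.341
grip_force: 25.0
time_s: 21.88
eef_pos: [453.5, -53.3, 72.7]
ee_rot: [0.001, 0.632, 0.775, 0.0]
force: [0.1, -0.6, 5.1]
grip_width: 0.343
grip_force: 25.2
```

It's seated, with 5 N upward contact and little side force. I'll open, let it settle, retreat and check.

```bash
python3 -m jog '[{"tx":0,"ty":0,"tz":-0.4,"ax":0,"ay":0,"az":0,"jaw":1},{"tx":0,"ty":0,"tz":0,"ax":0,"ay":0,"az":0,"jaw":0},{"tx":0,"ty":0,"tz":0,"ax":0,"ay":0,"az":0,"jaw":-1},{"tx":0,"ty":0,"tz":0,"ax":0,"ay":0,"az":0,"jaw":-1},{"tx":0,"ty":0,"tz":0,"ax":0,"ay":0,"az":0,"jaw":-1}]'; python3 -m jog '[{"tx":0,"ty":0,"tz":0,"ax":0,"ay":0,"az":0,"jaw":-1},{"tx":0,"ty":0,"tz":-20,"ax":0,"ay":0,"az":0,"jaw":-1},{"tx":0,"ty":0,"tz":-40,"ax":0,"ay":0,"az":0,"jaw":-1},{"tx":0,"ty":0,"tz":-40,"ax":0,"ay":0,"az":0,"jaw":-1},{"tx":0,"ty":0,"tz":-20,"ax":0,"ay":0,"az":0,"jaw":-1}]'; python3 -m jog '[{"tx":0,"ty":0,"tz":0,"ax":0,"ay":0,"az":0,"jaw":-1},{"tx":0,"ty":0,"tz":0,"ax":0,"ay":0,"az":0,"jaw":-1}]'
python3 - <<'E'
from h import *
from scipy.optimize import least_squares
np.set_printoptions(precision=2,suppress=True)
s=sense(); a=[]
for n in ['wrist','side','scene']:
    c=capture(n); T=T_wc(c,s); W=cloud(c,T); ok=c['depth']>0; a.append(c['color'])
    m=(W[...,2]>84)&(W[...,2]<98)&(np.hypot(W[...,0]-453,W[...,1]+50.6)<26)&ok
    P=W[m][:,:2].astype(np.float32); print(n,'cup',len(P),cv2.minEnclosingCircle(P) if len(P)>5 else'',W[m][:,2].max() if len(P) else '')
    m=(W[...,2]>30)&(W[...,2]<42)&(np.hypot(W[...,0]-453,W[...,1]+50.6)<26)&ok
    P=W[m][:,:2].astype(np.float32); print(' ring',len(P),cv2.minEnclosingCircle(P) if len(P)>5 else'')
im=np.hstack([a[0][::2,::2],a[1][150:350,200:466],a[2][190:390,140:406]][1:]); im=cv2.resize(im,(800,300))
w=cv2.resize(a[0],(400,300)); im=np.vstack([im,np.hstack([w,np.zeros_like(w)])])
cv2.imwrite('pics/c9.png',im[:,:,::-1])
E
```

```text
time_s: 22.5
eef_pos: [453.1, -53.0, 72.7]
ee_rot: [-0.0, 0.632, 0.775, -0.0]
force: [-1.1, -0.2, 0.3]
grip_width: 1.002
grip_force: 0.0
time_s: 23.12
eef_pos: [453.6, -53.2, 194.8]
ee_rot: [0.001, 0.632, 0.775, 0.0]
force: [0.9, 0.6, -0.5]
grip_width: 1.0
grip_force: 0.0
time_s: 23.38
eef_pos: [452.7, -52.9, 191.7]
ee_rot: [-0.001, 0.632, 0.775, -0.0]
force: [1.1, 0.3, 0.3]
grip_width: 0.996
grip_force: 0.0
wrist cup 826 ((454.0909423828125, -52.74128341674805), 15.163493156433105) 93.29839309053838
 ring 187 ((451.3735046386719, -45.703895568847656), 16.87782096862793)
side cup 92 ((454.3311767578125, -51.607810974121094), 15.779997825622559) 92.15814808810478
 ring 84 ((453.35760498046875, -47.00581359863281), 16.799219131469727)
scene cup 85 ((454.3565979003906, -52.691856384277344), 16.381826400756836) 95.27790460254005
 ring 64 ((457.6084899902344, -49.423973083496094), 16.713788986206055)
```

View pics/c9.png

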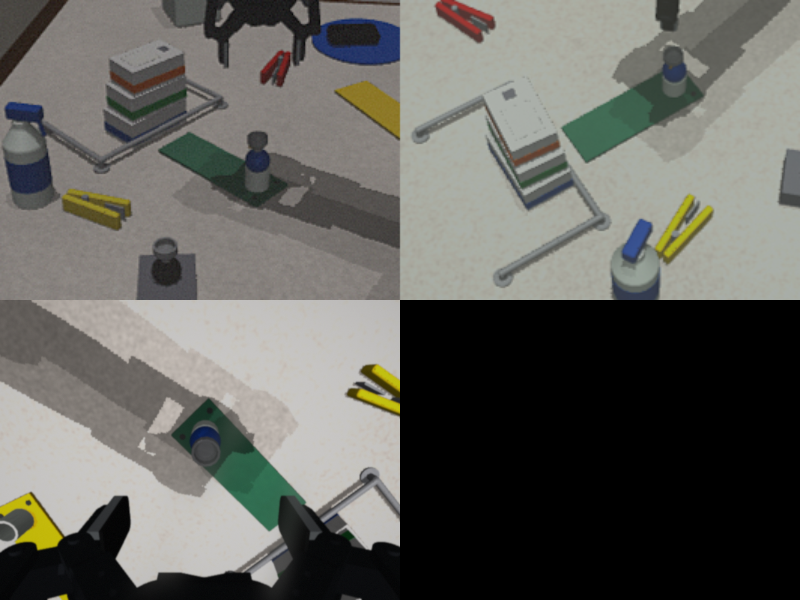

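The electrode stands upright in the ring: its rim is at about 91 mm and the cup is within 2 mm of the ring's axis. The plate lies flat in front of the bar, and the pile is in order.

```bash
python3 -c "
from rig import *
print(finish_job())"
```

```text
the job is handed in; nothing more can be done
None
```

I drew the stand's plate out in front of the rail with the pile still standing in order, set the blue electrode upright in the ring and let go, then handed the job in at about 23.5 s of the 64 s allowed; it returned no verdict.

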